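Shut the sketch box after class

TASK

Class is over: close up the wooden sketch box. With the fingertips, push its raised lid down until it lies fully shut and push both open drawers fully home, in any order. Do not lift or tip the box or shove it away from its place, and leave the other things on the table undisturbed.

Things in the scene. Friction and masses are not known exactly. Their poses are not given: they have to be found in the camera images.
- sketch_box: Brown wooden sketch box, loose on rubber feet, about 3 kg: 160 mm deep (its x), 300 wide (its y), 85 tall without the lid, 95.5 with it shut. Origin: centre of its underside. x points from its front (drawer side, towards the robot) to its back (hinge side), y to its left seen from the robot, z up. Above: a tray of pastels under the lid; below: two drawers side by side, no handles.
- lid (a joint): Angle of the pale wooden lid about the hinge along the box's upper back edge, rad: 0 = shut flat on the box, 1.57 = upright; starts part open. The hinge is stiff: the lid stays where it is left, and about 3 to 4 N at its free edge moves it.
- lid_hinge (a point): Point on the lid's hinge line, at its middle: 80 mm behind the box's origin (+x of the box) and 85.5 mm up. The lid's underside passes through this line.
- lid_edge (a point): Middle of the lid's free (front) edge, on its outer (upper when shut) face. The lid is a flat panel 160 mm from hinge to free edge, 300 mm wide, 10 mm thick, the outer face 10 mm from the hinge line's plane. Shut, this point is at box x = -80 mm, 95.5 mm up.
- left_drawer (a joint): How far the left drawer (box +y) is pulled out towards the box's front (-x of the box), m: 0 = fully home. It stays where it is left; about 2 to 3 N moves it.
- right_drawer (a joint): The same for the right drawer (box -y).
- left_front (a point): Centre of the outer face of the left drawer's flat pale front, 141 mm wide, 48 mm tall (9 to 57 mm above the table), 12 mm thick. Fully home the face stands 92 mm in front of the box's origin, 12 mm in front of the box and the shut lid; it is centred 72.5 mm left of the origin.
- right_front (a point): The same for the right drawer, 72.5 mm right of the box's origin.
- mug: Blue mug, 80 mm across, 95 mm tall, loose; origin under its centre. Leave alone.
- paint_bottle: Red paint bottle, 56 mm across, 150 mm tall, loose; origin under its centre. Leave alone.
- paint_jar: Yellow paint jar, 64 mm across, 75 mm tall, loose; origin under its centre. Leave alone.
- eraser: White eraser lying flat, 55 x 24 x 14 mm, loose; origin under its centre. Leave alone.
- clay_bowl: Terracotta bowl, 100 mm across, 50 mm tall, loose; origin under its centre. Leave alone.
- wood_figure: Small turned wooden figure, 50 mm across the foot, 106 mm tall, loose; origin under its centre. Leave alone.

How it is judged:
By the outcome, as a careful person would: the job done as asked, in the order asked, and still so for the second after the job is handed in, with the robot touching nothing.
It also fails if it takes over 58 s, if anything falls off the work surface, if the arm or the gripper's body presses on something with over 40 N, if the wrist force passes 120 N, or if a joint passes its speed limit or range.

ROBOT

A 6-joint arm with a two-finger parallel gripper is mounted at the origin on the work surface. World frame = base frame: x ahead of the robot, y to its left, z up, the work surface at z = 0. Lengths are in m, angles in degrees, forces in N, time in s.
With the tool pointing down it reaches from about 0.35 to 0.875 m from the base axis. Payload 4.2 kg.
Tool frame: the origin (TCP) lies at the very end of the fingers, on their centre line; the grasp point (between the pads) lies r.pinch_z behind it (r.pinch_z is the distance from the TCP to the grasp point, in m); y points along the fingers, z is the direction in which the jaws open and shut, and the axes are right-handed (so a half turn about y gives the same grasp; the last joint's range is limited). The gripper opens to 87 mm and grips with 3 to 60 N. Pads are 19 mm wide; open, the fingers measure 117 mm over their backs; the gripper's body (75 mm by 190 mm) begins 51 mm behind the grasp point.
Start: joints at [-53.022, 22.042, 0.453, 0, -68.411, -14.817], TCP at [0.236, -0.579, 0.223] pointing down, gripper open.
Joint ranges: [-179.83, 179.83], [-69.29, 118.12], [-61.27, 80.66], [-181.25, 117.63], [-171.15, -9.14], [-177.46, 177.46]. Speed limits (degrees/s): [159.86, 159.86, 180, 180, 180, 180].

INTERFACE

Orientations are given as a 3x3 rotation matrix whose columns are the frame's x, y, z axes.
In Python, from station import sense, capture, camera_params, r gives the robot as it stands.
- The arm moves only by the tool move_arm, never from a script. Its argument "increments" is text: rows parted by semicolons, each of 7 numbers parted by spaces: the closure, from -1 (fully open) to 1 (shut), so that 0 is half open, then the shift along the tool's x, y, z in m, then the turn, a rotation vector about the tool's x, y, z in rad. In form: hand x y z wx wy wz; .... A call has 1 to 8 rows; each row is the pose to reach, as a shift and turn from the pose commanded when the call began, along the tool's axes at that moment; what a row does not reach only later rows make up. A row lasts 1/10 s, in which the tool goes at most 50 mm and 8.59 degrees, less where a joint would pass 70% of its speed; a pose out of reach is approached as far as the arm can. A call with a gripper value outside its range is refused whole. The fingers move at their own pace and stop on an object; the grip force is fixed at half the most. Time passes only in rows, so rows that repeat a pose let the fingers close. It gives the time, the measured TCP pose, the force and the opening at its end, in the units of the state.
- sense(): the state, without advancing time (a new reading comes with each control period).
- capture(name): name is "scene" or "top" or "wrist"; returns (picture, depth): 480x640x3 uint8, red, green, blue; 480x640 float32, m along the optical axis (not along the pixel's ray), 0 where there is no reading.
- camera_params(name): a dict with "fx", "fy", "cx", "cy" (pixels), "xyz" and "orientation" of the camera in the world. Camera axes: x right, y down, z forward; pixel columns grow to the right and rows downward; lengths in m; the calibration is good to about 2 mm. A picture is of the moment at which its call begins: read the wrist's pose just before it. camera_params takes no time and is no camera call; for the wrist camera it gives the pose at the moment of the call.
- r.finish_job(): hands the job in, once; it reports no verdict.
The state is a dict: "time_s": time; "joints": joint angles; "joint_velocities": joint speeds; "effort": joint torques, N m; "tcp_pos": TCP position; "ee_rot": TCP orientation; "wrist_force": force on the tool from outside, world axes, zero at the start; "moment": the same for the moment, N m; "gripper_width": opening from 0.0 (shut) to 1.0 (fully open).
Only numpy, scipy, OpenCV 4.12 (cv2) and the standard library are available. Lean on these libraries where they do the work, as an engineer would, in place of code of your own. Each camera call takes 0.05 s, during which the arm holds its last target.

## Working session

There is one attempt and no reset: what is moved stays moved. The work goes in short steps, Python scripts to look and compute and a tool call to move; the robot and the scene stay as the last step left them, time stands still between calls to the robot, and variables do not carry over. Pictures are saved under pics/ and viewed, and the job is handed in when it is done.

Besides the shell and the picture viewer there is one more tool, called after "Request:" as name(argument=value, ...), one argument or row to a line, values as JSON. move_arm: Moves the arm, as the interface text tells. Its arguments: {"type":"object","properties":{"increments":{"type":"string"}},"required":["increments"]}

```bash
ls; mkdir -p pics; python3 - <<'E'
from station import sense,capture,camera_params,r
import cv2,numpy as np
s=sense();print({k:np.round(v,3).tolist() for k,v in s.items()}, r.pinch_z)
for n in("scene","top"):
    p,d=capture(n);cv2.imwrite(f"pics/{n}0.png",p[:,:,::-1]);np.save(f"pics/{n}0.npy",d);c=camera_params(n);print(n,c);
    import pickle;pickle.dump(c,open(f"pics/{n}.pkl","wb"))
E
```

```text
pics
{'time_s': 0.0, 'joints': [-53.022, 22.09, 0.379, -0.031, -68.412, -14.818], 'joint_velocities': [-0.117, 0.036, -0.047, -0.036, -0.064, 0.038], 'effort': [0.0, -39.066, 18.741, 4.22, 0.011, -0.0], 'tcp_pos': [0.236, -0.578, 0.221], 'ee_rot': [[0.926, -0.001, -0.377], [0.377, 0.002, 0.926], [-0.0, -1.0, 0.002]], 'wrist_force': [0.019, -0.594, -0.791], 'moment': [0.008, 0.011, -0.027], 'gripper_width': 1.002} 0.0187
scene {'fx': 551.5489488130479, 'fy': 551.5489488130479, 'cx': 327.7686679792842, 'cy': 243.98938421163248, 'xyz': array([ 0.82573724, -0.53140674,  0.90632972]), 'orientation': array([[ 0.93687957,  0.27608475, -0.21455509],
       [ 0.34964376, -0.7440075 ,  0.56938746],
       [-0.0024314 , -0.60846533, -0.79357673]])}
top {'fx': 518.6121456814075, 'fy': 518.6121456814075, 'cx': 315.6894209650534, 'cy': 235.31320279382197, 'xyz': array([0.44308098, 0.03924936, 1.09883401]), 'orientation': array([[ 4.15152532e-03, -9.87706154e-01,  1.56266820e-01],
       [-9.99742654e-01, -6.14337686e-04,  2.26770586e-02],
       [-2.23022697e-02, -1.56320749e-01, -9.87454522e-01]])}
```

View pics/scene0.png

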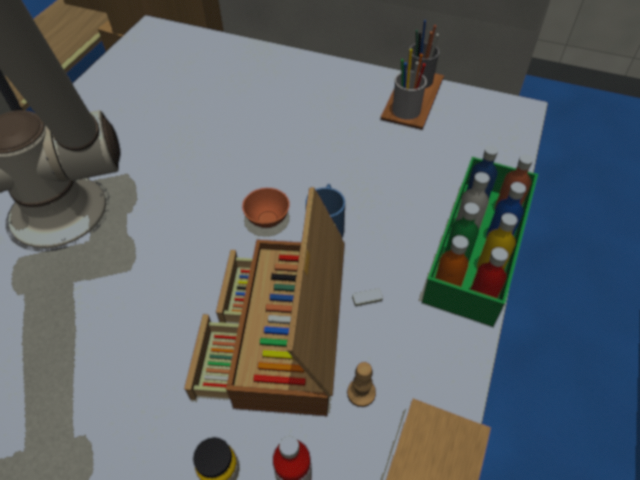

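View pics/top0.png

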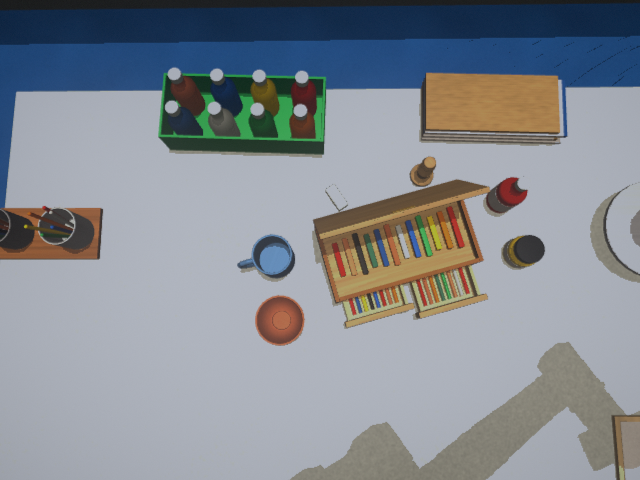

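```bash
python3 - <<'E'
import cv2
p=cv2.imread("pics/top0.png")[160:340,240:520];cv2.imwrite("pics/topc.png",cv2.resize(p,None,fx=2.85,fy=2.85,interpolation=cv2.INTER_CUBIC))
p=cv2.imread("pics/scene0.png")[170:430,170:410];cv2.imwrite("pics/scc.png",cv2.resize(p,None,fx=2.3,fy=2.3,interpolation=cv2.INTER_CUBIC))
E
```

```text
(no output)
```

View pics/topc.png

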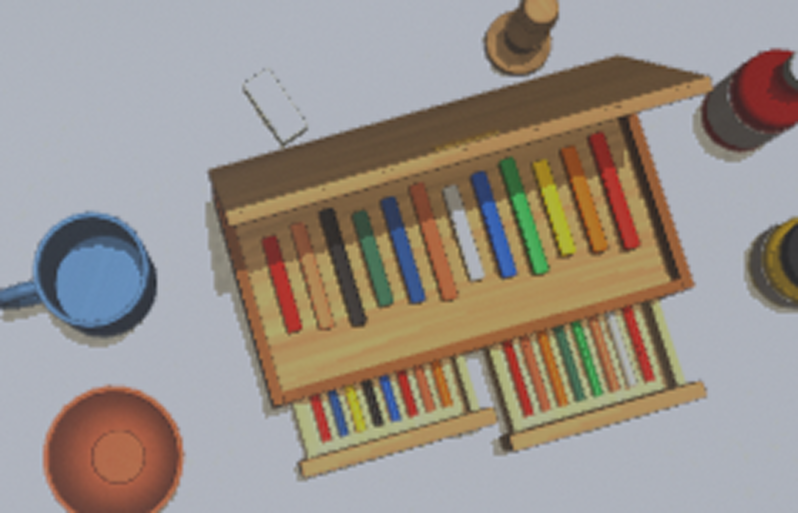

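View pics/scc.png

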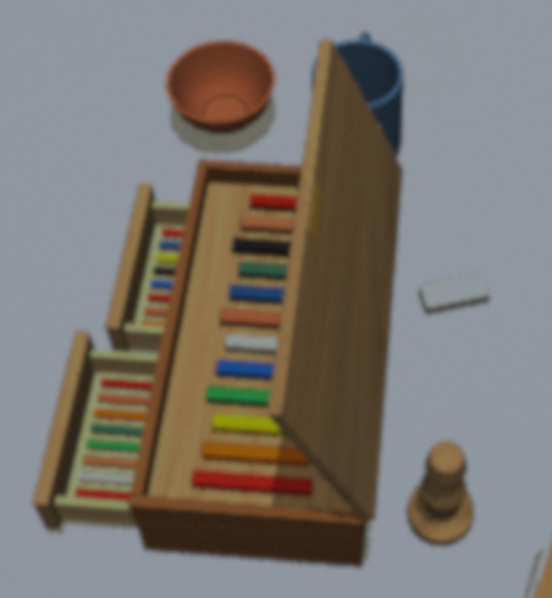

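```bash
cat > h.py <<'E'
import numpy as np,pickle
def cam(n): return pickle.load(open(f"pics/{n}.pkl","rb"))
def ray(c,u,v): return c["orientation"]@np.array([(u-c["cx"])/c["fx"],(v-c["cy"])/c["fy"],1])
def atz(c,u,v,z):
    d=ray(c,u,v); return c["xyz"]+d*(z-c["xyz"][2])/d[2]
def cloud(c,d):
    v,u=np.mgrid[:480,:640]
    P=np.stack([(u-c["cx"])/c["fx"]*d,(v-c["cy"])/c["fy"]*d,d],-1)
    return P@c["orientation"].T+c["xyz"]
E
python3 - <<'E'
from h import *
c=cam("top")
f=lambda u,v,z:atz(c,240+u/2.85,160+v/2.85,z)
L=f(275,404,.085);R=f(693,288,.085)
print("front corners",L,R,np.linalg.norm(L-R))
e=(L-R)/np.linalg.norm(L-R);yaw=np.arctan2(-e[0],e[1]);print("yaw",np.degrees(yaw))
ex=np.array([np.cos(yaw),np.sin(yaw),0]);ey=np.array([-np.sin(yaw),np.cos(yaw),0])
o=(L+R)/2+.08*ex;o[2]=0;print("origin",o)
for n,a,b in(("L",(300,474),(495,418)),("R",(508,450),(706,394))):
    for q in(a,b):
        p=f(*q,.057)-o;print(n,p@ex,p@ey)
d=np.load("pics/top0.npy");P=cloud(c,d)
B=(P-o);X=B@ex;Y=B@ey;Z=P[...,2]
m=(abs(Y)<.13)&(X>-.1)&(X<.12)&(Z>.11)
print(m.sum(),np.sort(Z[m])[-20:],)
A=np.c_[X[m],Z[m]]
# outer-face
h=np.array([.08,.0855]);rr=np.hypot(*(A-h).T);ang=np.degrees(np.arctan2(A[:,1]-h[1],-(A[:,0]-h[0])))
print(np.histogram(ang,20));print(np.percentile(rr,[50,95,99]),)
far=rr>.155;print(A[far].mean(0),Y[m].min(),Y[m].max())
# front view of drawers
m=(Z<.062)&(Z>.045)&(abs(Y)<.16)&(X<-.1)&(X>-.22)
for s in(1,-1):
    k=m&(s*Y>.01);print(s,np.percentile(X[k],[1,3,5,20]),Y[k].min(),Y[k].max(),k.sum())
# top-rims
m=(Z>.082)&(Z<.09)&(abs(Y)<.2)&(abs(X)<.12);print(np.percentile(X[m],[1,99]),np.percentile(Y[m],[1,99]),np.median(Z[m]))
# others
for name,(u,v),z in(("mug",(273,257),.095),("bowl",(280,320),.05),("figure",(429,162),.106),("bottle",(519,184),.15),("jar",(529,250),.075),("eraser",(337,197),.014)):
    p=atz(c,u,v,z);b=p-o;print(name,p.round(3),"box",(b@ex).round(3),(b@ey).round(3))
E
```

```text
front corners [0.47313771 0.02165277 0.085     ] [ 0.55290418 -0.26435725  0.085     ] 0.29692494121184865
yaw 15.583467049007604
origin [ 0.59008016 -0.09986089  0.        ]
L -0.13031441481411757 0.1441042795644678
L -0.1292114888808589 0.0029099163024756663
R -0.15261760235871652 0.0006949611070725098
R -0.15213062755068646 -0.14283429082943633
2859 [0.24089139 0.24094134 0.24102297 0.24117038 0.24117562 0.24125576
 0.24126033 0.2413448  0.24135479 0.24147253 0.24153037 0.24168848
 0.241708   0.24180591 0.24183115 0.24189713 0.24190301 0.24198119
 0.24216097 0.24424084]
(array([233, 341, 458, 633, 332, 207, 145, 106,  79,  61,  52,  42,  37,
        33,  23,  23,  22,  20,   9,   3]), array([69.48512512, 70.86873575, 72.25234638, 73.63595701, 75.01956764,
       76.40317828, 77.78678891, 79.17039954, 80.55401017, 81.9376208 ,
       83.32123143, 84.70484206, 86.08845269, 87.47206333, 88.85567396,
       90.23928459, 91.62289522, 93.00650585, 94.39011648, 95.77372711,
       97.15733774]))
[0.12644224 0.16160778 0.1629316 ]
[0.03016571 0.23743742] -0.12986567041105707 0.1299374064904497
1 [-0.13246588 -0.13210838 -0.13178551 -0.13003389] 0.010292428954538512 0.14321525845796634 413
-1 [-0.15374004 -0.15335768 -0.15300477 -0.15114776] -0.14282629600558927 -0.010038923575087417 424
[-0.07960038  0.05589179] [-0.1483651  0.1507007] 0.08529512888400892
mug [0.559 0.145 0.095] box 0.036 0.245
bowl [0.438 0.134 0.05 ] box -0.084 0.266
figure [ 0.747 -0.161  0.106] box 0.135 -0.101
bottle [ 0.69  -0.318  0.15 ] box 0.038 -0.237
jar [ 0.576 -0.358  0.075] box -0.083 -0.245
eraser [0.698 0.019 0.014] box 0.136 0.085
```

Request:
move_arm(
  increments="1 0 -0.045 0 0 0.05 0; 1 0 -0.09 0 0 0.114 0; 1 0 -0.09 0 0 0.114 0; 1 0 -0.09 0 0 0.114 0; 1 0 -0.09 0 0 0.114 0; 1 0 -0.09 0 0 0.114 0; 1 0 -0.09 0 0 0.114 0",
)

```text
time_s: 0.8
tcp_pos: [0.2356, -0.5785, 0.3112]
ee_rot: [[0.963, -0.001, -0.269], [0.269, 0.002, 0.963], [-0.001, -1.0, 0.002]]
wrist_force: [0.8, 0.6, -0.6]
gripper_width: 0.447
```

```bash
cat > b.py <<'E'
from station import sense
import numpy as np
yaw=np.radians(15.58);o=np.array([.5901,-.0999,0])
ex=np.array([np.cos(yaw),np.sin(yaw),0]);ey=np.array([-np.sin(yaw),np.cos(yaw),0])
def show():
    s=sense();p=s["tcp_pos"]-o;R=s["ee_rot"]
    print("t",s["time_s"],"box xyz",np.round([p@ex,p@ey,p[2]],4),"yaw",np.degrees(np.arctan2(R[1][0],R[0][0])).round(2),"down",np.round(np.array(R)[:,1],3),"F box",np.round([s["wrist_force"]@ex,s["wrist_force"]@ey,s["wrist_force"][2]],2),"g",s["gripper_width"])
if __name__=="__main__": show()
E
python3 b.py
```

```text
t 0.8 box xyz [-0.47   -0.3658  0.3112] yaw 15.63 down [-0.001  0.002 -1.   ] F box [ 0.91  0.34 -0.59] g 0.4465567462304433
```

Request:
move_arm(
  increments="1 0.035 0 0.023 0 0 0; 1 0.075 0 0.05 0 0 0; 1 0.115 0 0.075 0 0 0; 1 0.155 0 0.102 0 0 0; 1 0.195 0 0.128 0 0 0; 1 0.235 0 0.155 0 0 0; 1 0.27 0 0.178 0 0 0; 1 0.3 0 0.198 0 0 0",
)

```text
time_s: 1.6
tcp_pos: [0.4724, -0.3053, 0.3121]
ee_rot: [[0.963, -0.001, -0.271], [0.271, 0.0, 0.963], [-0.001, -1.0, 0.0]]
wrist_force: [0.7, -0.1, 0.1]
gripper_width: 0.007
```

Request:
move_arm(
  increments="1 0.035 0 0.023 0 0 0; 1 0.075 0 0.05 0 0 0; 1 0.115 0 0.075 0 0 0; 1 0.155 0 0.102 0 0 0; 1 0.195 0 0.128 0 0 0; 1 0.235 0 0.155 0 0 0; 1 0.255 0 0.168 0 0 0; 1 0.255 0 0.168 0 0 0",
)

```text
time_s: 2.4
tcp_pos: [0.6733, -0.0738, 0.3099]
ee_rot: [[0.962, -0.003, -0.273], [0.273, 0.0, 0.962], [-0.003, -1.0, 0.001]]
wrist_force: [-0.5, -1.0, -0.6]
gripper_width: 0.005
```

```bash
python3 b.py; python3 - <<'E'
from station import *
import cv2
p,d=capture("scene");cv2.imwrite("pics/s1.png",p[:,:,::-1])
E
```

```text
t 2.4 box xyz [0.0871 0.0028 0.3099] yaw 15.85 down [-0.003  0.    -1.   ] F box [-0.76 -0.8  -0.58] g 0.004895292509886627
```

View pics/s1.png

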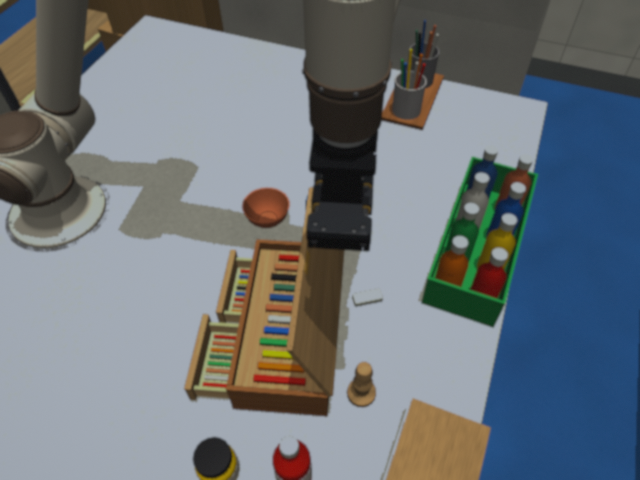

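Request:
move_arm(
  increments="1 0 0.05 0 0 0 0; 1 0 0.095 0 0 0 0; 1 0 0.095 0 0 0 0; 1 0 0.095 0 0 0 0; 1 0 0.095 0 0 0 0",
)

```text
time_s: 2.95
tcp_pos: [0.6732, -0.0776, 0.2213]
ee_rot: [[0.963, 0.006, -0.269], [0.269, -0.001, 0.963], [0.006, -1.0, -0.002]]
wrist_force: [-0.4, 0.5, 0.4]
gripper_width: 0.008
```

```bash
python3 b.py; python3 - <<'E'
import numpy as np
for t in range(76,-5,-4):
    a=np.radians(t);s=.134;x=.08-s*np.cos(a)+.01*np.sin(a)+.0095;z=.0855+s*np.sin(a)+.01*np.cos(a)
    print(t,round(x,4),round(z,4))
E
```

```text
t 2.95 box xyz [ 0.0861 -0.0009  0.2213] yaw 15.62 down [ 0.006 -0.001 -1.   ] F box [-0.25  0.58  0.38] g 0.007680816651901607
76 0.0668 0.2179
72 0.0576 0.216
68 0.0486 0.2135
64 0.0397 0.2103
60 0.0312 0.2065
56 0.0229 0.2022
52 0.0149 0.1973
48 0.0073 0.1918
44 0.0001 0.1858
40 -0.0067 0.1793
36 -0.013 0.1724
32 -0.0188 0.165
28 -0.0241 0.1572
24 -0.0288 0.1491
20 -0.033 0.1407
16 -0.0366 0.132
12 -0.0395 0.1231
8 -0.0418 0.1141
4 -0.0435 0.1048
0 -0.0445 0.0955
-4 -0.0449 0.0861
```

Request:
move_arm(
  increments="1 -0.018 0 0 0 0 0; 1 -0.027 0.002 0 0 0 0; 1 -0.036 0.0045 0 0 0 0; 1 -0.045 0.008 0 0 0 0; 1 -0.054 0.0115 0 0 0 0; 1 -0.062 0.016 0 0 0 0; 1 -0.070 0.021 0 0 0 0; 1 -0.078 0.026 0 0 0 0",
)

```text
time_s: 3.75
tcp_pos: [0.596, -0.0981, 0.191]
ee_rot: [[0.963, 0.0, -0.269], [0.269, -0.0, 0.963], [0.0, -1.0, -0.0]]
wrist_force: [2.9, -1.0, 0.7]
gripper_width: 0.008
```

```bash
python3 b.py; python3 - <<'E'
from station import *
import cv2
p,d=capture("scene");cv2.imwrite("pics/s2.png",p[:,:,::-1])
E
```

```text
t 3.75 box xyz [0.0062 0.0002 0.191 ] yaw 15.63 down [ 0. -0. -1.] F box [ 2.57 -1.76  0.67] g 0.008081895634817234
```

View pics/s2.png

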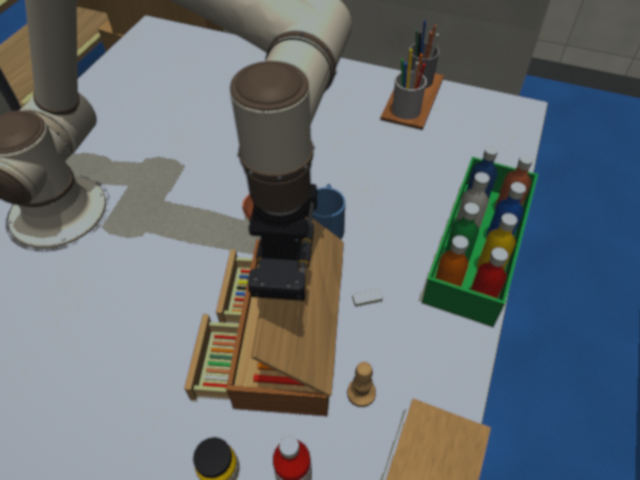

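Request:
move_arm(
  increments="1 -0.007 0.006 0 0 0 0; 1 -0.014 0.0125 0 0 0 0; 1 -0.02 0.0195 0 0 0 0; 1 -0.026 0.027 0 0 0 0; 1 -0.031 0.035 0 0 0 0; 1 -0.036 0.043 0 0 0 0; 1 -0.04 0.051 0 0 0 0; 1 -0.0435 0.06 0 0 0 0",
)

```text
time_s: 4.6
tcp_pos: [0.5543, -0.1096, 0.1309]
ee_rot: [[0.963, -0.0, -0.269], [0.269, 0.0, 0.963], [0.0, -1.0, 0.0]]
wrist_force: [1.2, -0.1, 0.9]
gripper_width: 0.005
```

```bash
python3 b.py
```

```text
t 4.6 box xyz [-0.0371  0.0002  0.1309] yaw 15.63 down [-0.  0. -1.] F box [ 1.17 -0.38  0.93] g 0.004757976322546297
```

Now to about z 0.098, checking force.

Request:
move_arm(
  increments="1 -0.003 0.009 0 0 0 0; 1 -0.005 0.018 0 0 0 0; 1 -0.007 0.026 0 0 0 0; 1 -0.008 0.032 0 0 0 0; 1 -0.008 0.034 0 0 0 0; 1 -0.008 0.034 0 0 0 0",
)

```text
time_s: 5.2
tcp_pos: [0.5461, -0.1116, 0.0968]
ee_rot: [[0.963, -0.002, -0.269], [0.269, 0.0, 0.963], [-0.002, -1.0, 0.001]]
wrist_force: [-0.3, -0.2, 0.1]
gripper_width: 0.008
```

```bash
python3 b.py
```

```text
t 5.2 box xyz [-0.0455  0.0005  0.0968] yaw 15.62 down [-0.002  0.    -1.   ] F box [-0.38 -0.07  0.09] g 0.007567489541949681
```

Request:
move_arm(
  increments="1 0 0.0015 0 0 0 0; 1 0 0.002 0 0 0 0; 1 0 0.003 0 0 0 0; 1 0 0.003 0 0 0 0",
)

```text
time_s: 5.6
tcp_pos: [0.5466, -0.1117, 0.0958]
ee_rot: [[0.963, -0.0, -0.27], [0.27, -0.0, 0.963], [-0.001, -1.0, -0.0]]
wrist_force: [-3.2, 0.7, 8.0]
gripper_width: 0.006
```

```bash
python3 b.py
```

```text
t 5.6 box xyz [-0.0451  0.0003  0.0958] yaw 15.65 down [-0. -0. -1.] F box [-2.93  1.59  7.98] g 0.006254972479481945
```

Request:
move_arm(
  increments="1 0 0.001 0 0 0 0; 1 0 0.0015 0 0 0 0; 1 0 0.0015 0 0 0 0",
)

```text
time_s: 5.9
tcp_pos: [0.5466, -0.1117, 0.0958]
ee_rot: [[0.963, -0.0, -0.27], [0.27, -0.001, 0.963], [-0.0, -1.0, -0.001]]
wrist_force: [-6.2, 3.1, 15.7]
gripper_width: 0.002
```

```bash
python3 b.py
```

```text
t 5.9 box xyz [-0.0451  0.0003  0.0958] yaw 15.68 down [-0.    -0.001 -1.   ] F box [-5.15  4.64 15.73] g 0.0024721431458194195
```

Request:
move_arm(
  increments="1 0 -0.03 0 0 0 0; 1 0 -0.06 0 0 0 0; 1 -0.035 -0.06 -0.015 0 0 0; 1 -0.075 -0.06 -0.033 0 0 0; 1 -0.115 -0.06 -0.05 0 0 0; 1 -0.15 -0.06 -0.065 0 0 0; 1 -0.175 -0.06 -0.073 0 0 0; 1 -0.175 -0.06 -0.073 0 0 0",
)

```text
time_s: 6.7
tcp_pos: [0.3952, -0.2301, 0.153]
ee_rot: [[0.964, -0.001, -0.266], [0.266, 0.001, 0.964], [-0.001, -1.0, 0.001]]
wrist_force: [0.7, -0.5, -0.5]
gripper_width: 0.004
```

```bash
python3 b.py; python3 - <<'E'
from station import *
import cv2,pickle
from h import *
from b import ex,ey,o
p,d=capture("top");cv2.imwrite("pics/t3.png",p[:,:,::-1])
P=cloud(cam("top"),d);B=P-o;X=B@ex;Y=B@ey;Z=P[...,2]
for s in(1,-1):
  m=(abs(X+.07)<.008)&(abs(Y-s*.1)<.05);print("lid front z",np.median(Z[m]))
m=(abs(X-.05)<.02)&(abs(Y)<.1);print("lid back z",np.median(Z[m]))
p,d=capture("scene");cv2.imwrite("pics/s3.png",p[:,:,::-1])
E
```

```text
t 6.7 box xyz [-0.2227 -0.073   0.153 ] yaw 15.42 down [-0.001  0.001 -1.   ] F box [ 0.49 -0.66 -0.53] g 0.004088164538169521
lid front z 0.09564213854164672
lid front z 0.09594582396830487
lid back z 0.09607367201514261
```

View pics/t3.png

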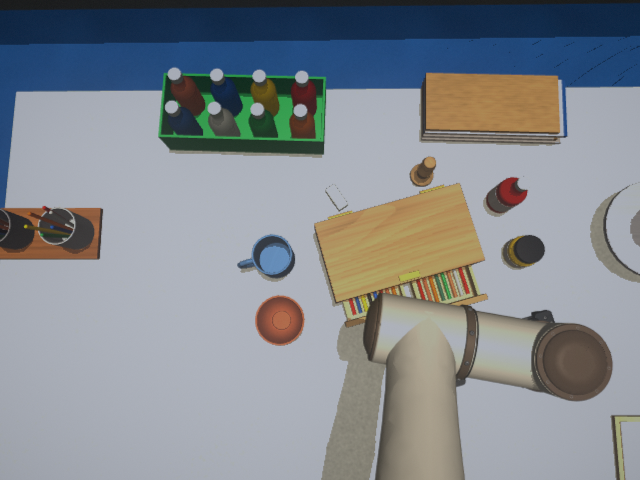

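View pics/s3.png

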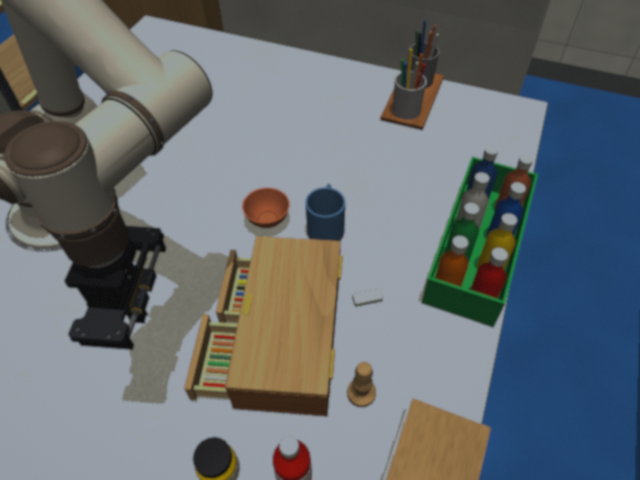

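Request:
move_arm(
  increments="1 0 0.04 0 0 0 0; 1 0 0.08 0 0 0 0; 1 0 0.115 0 0 0 0; 1 0 0.115 0 0 0 0; 1 0.03 0.115 0 0 0 0; 1 0.05 0.115 0 0 0 0; 1 0.05 0.115 0 0 0 0",
)

```text
time_s: 7.5
tcp_pos: [0.4506, -0.2153, 0.0398]
ee_rot: [[0.962, 0.005, -0.273], [0.273, -0.001, 0.962], [0.004, -1.0, -0.003]]
wrist_force: [0.0, 0.3, -0.5]
gripper_width: 0.01
```

```bash
python3 b.py
```

```text
t 7.5 box xyz [-0.1653 -0.0737  0.0398] yaw 15.82 down [ 0.005 -0.001 -1.   ] F box [ 0.12  0.33 -0.54] g 0.010080095553889976
```

Request:
move_arm(
  increments="1 0.01 0 0 0 0 0; 1 0.018 0 0 0 0 0; 1 0.026 0 0 0 0 0; 1 0.034 0 0 0 0 0; 1 0.042 0 0 0 0 0; 1 0.05 0 0 0 0 0; 1 0.058 0 0 0 0 0; 1 0.058 0 0 0 0 0",
)

```text
time_s: 8.3
tcp_pos: [0.5039, -0.1998, 0.0381]
ee_rot: [[0.963, 0.002, -0.27], [0.27, -0.0, 0.963], [0.002, -1.0, -0.001]]
wrist_force: [0.3, 0.0, 0.1]
gripper_width: 0.005
```

```bash
python3 b.py
```

```text
t 8.3 box xyz [-0.1098 -0.0731  0.0381] yaw 15.68 down [ 0.002 -0.    -1.   ] F box [ 0.27 -0.05  0.11] g 0.005094408084426712
```

Request:
move_arm(
  increments="1 0.002 0 0 0 0 0; 1 0.004 0 0 0 0 0; 1 0.005 0 0 0 0 0; 1 0.005 0 0 0 0 0",
)

```text
time_s: 8.7
tcp_pos: [0.5069, -0.1988, 0.038]
ee_rot: [[0.963, 0.0, -0.269], [0.269, -0.0, 0.963], [0.0, -1.0, -0.0]]
wrist_force: [-0.9, -1.5, -0.7]
gripper_width: 0.004
```

```bash
python3 b.py;python3 - <<'E'
from station import *
import cv2
p,d=capture("scene");cv2.imwrite("pics/s4.png",cv2.resize(p[170:430,100:400,::-1],None,fx=2,fy=2))
E
```

```text
t 8.7 box xyz [-0.1067 -0.0729  0.038 ] yaw 15.62 down [ 0. -0. -1.] F box [-1.27 -1.22 -0.71] g 0.004037797925296738
```

View pics/s4.png

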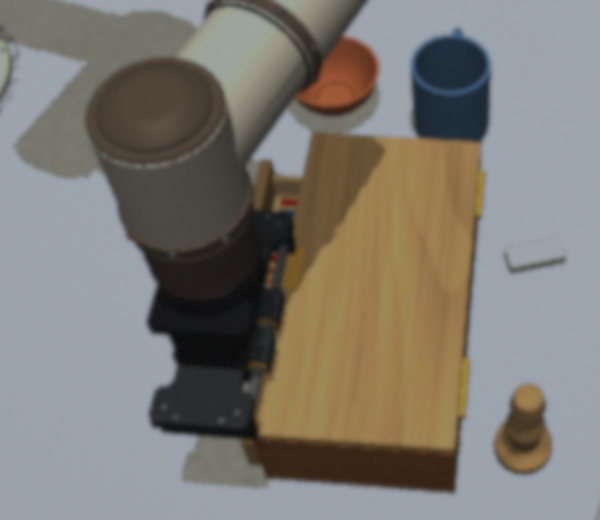

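Request:
move_arm(
  increments="1 0.0015 0 0 0 0 0; 1 0.003 0 0 0 0 0; 1 0.003 0 0 0 0 0",
)

```text
time_s: 9.05
tcp_pos: [0.5098, -0.1979, 0.038]
ee_rot: [[0.963, -0.0, -0.269], [0.269, -0.0, 0.963], [-0.0, -1.0, 0.0]]
wrist_force: [-1.6, -1.2, -0.3]
gripper_width: 0.003
```

```bash
python3 b.py
```

```text
t 9.05 box xyz [-0.1036 -0.0728  0.038 ] yaw 15.63 down [-0. -0. -1.] F box [-1.82 -0.73 -0.28] g 0.003465629439667755
```

Request:
move_arm(
  increments="1 0.001 0 0 0 0 0; 1 0.002 0 0 0 0 0; 1 0.002 0 0 0 0 0",
)

```text
time_s: 9.35
tcp_pos: [0.5099, -0.1978, 0.038]
ee_rot: [[0.963, -0.004, -0.269], [0.269, -0.0, 0.963], [-0.004, -1.0, 0.001]]
wrist_force: [-4.3, -3.5, 3.3]
gripper_width: 0.004
```

```bash
python3 b.py
```

```text
t 9.35 box xyz [-0.1036 -0.0728  0.038 ] yaw 15.61 down [-0.004 -0.    -1.   ] F box [-5.1  -2.16  3.26] g 0.004214960584770201
```

Request:
move_arm(
  increments="1 0.001 0 0 0 0 0; 1 0.001 0 0 0 0 0",
)

```text
time_s: 9.55
tcp_pos: [0.5099, -0.1978, 0.038]
ee_rot: [[0.963, -0.006, -0.269], [0.269, -0.0, 0.963], [-0.006, -1.0, 0.001]]
wrist_force: [-6.7, -4.2, 5.3]
gripper_width: 0.004
```

```bash
python3 b.py
```

```text
t 9.55 box xyz [-0.1036 -0.0727  0.038 ] yaw 15.6 down [-0.006 -0.    -1.   ] F box [-7.55 -2.21  5.34] g 0.004334242083337962
```

Request:
move_arm(
  increments="1 -0.03 0 0 0 0 0; 1 -0.06 0 0 0 0 0; 1 -0.06 0 0 0 0 0; 1 -0.06 0 0.04 0 0 0; 1 -0.06 0 0.08 0 0 0; 1 -0.06 0 0.12 0 0 0; 1 -0.06 0 0.145 0 0 0; 1 -0.06 0 0.145 0 0 0",
)

```text
time_s: 10.35
tcp_pos: [0.4165, -0.0711, 0.0386]
ee_rot: [[0.962, 0.002, -0.274], [0.274, 0.001, 0.962], [0.002, -1.0, 0.0]]
wrist_force: [0.4, 0.7, -0.1]
gripper_width: 0.006
```

```bash
python3 b.py
```

```text
t 10.35 box xyz [-0.1595  0.0744  0.0386] yaw 15.89 down [ 0.002  0.001 -1.   ] F box [ 0.56  0.54 -0.11] g 0.005675822579344543
```

Request:
move_arm(
  increments="1 0.008 0 0 0 0 0; 1 0.016 0 0 0 0 0; 1 0.024 0 0 0 0 0; 1 0.032 0 0 0 0 0; 1 0.04 0 0 0 0 0; 1 0.047 0 0 0 0 0; 1 0.053 0 0 0 0 0; 1 0.053 0 0 0 0 0",
)

```text
time_s: 11.15
tcp_pos: [0.4683, -0.0591, 0.038]
ee_rot: [[0.963, 0.002, -0.27], [0.27, 0.0, 0.963], [0.002, -1.0, -0.0]]
wrist_force: [0.7, 0.0, -1.1]
gripper_width: 0.008
```

```bash
python3 b.py
```

```text
t 11.15 box xyz [-0.1064  0.0721  0.038 ] yaw 15.63 down [ 0.002  0.    -1.   ] F box [ 0.68 -0.15 -1.12] g 0.008315564302374052
```

Request:
move_arm(
  increments="1 0.0015 0 0 0 0 0; 1 0.003 0 0 0 0 0; 1 0.0045 0 0 0 0 0; 1 0.0045 0 0 0 0 0",
)

```text
time_s: 11.55
tcp_pos: [0.4703, -0.0583, 0.038]
ee_rot: [[0.963, -0.002, -0.269], [0.269, -0.0, 0.963], [-0.002, -1.0, 0.0]]
wrist_force: [-2.6, -0.8, 1.2]
gripper_width: 0.007
```

```bash
python3 b.py
```

```text
t 11.55 box xyz [-0.1042  0.0722  0.038 ] yaw 15.62 down [-0.002 -0.    -1.   ] F box [-2.71 -0.12  1.15] g 0.007269843006462987
```

Request:
move_arm(
  increments="1 0.001 0 0 0 0 0; 1 0.002 0 0 0 0 0; 1 0.002 0 0 0 0 0",
)

```text
time_s: 11.85
tcp_pos: [0.4703, -0.0583, 0.0377]
ee_rot: [[0.963, -0.006, -0.269], [0.269, -0.001, 0.963], [-0.006, -1.0, 0.001]]
wrist_force: [-6.6, -2.2, 5.1]
gripper_width: 0.005
```

```bash
python3 b.py
```

```text
t 11.85 box xyz [-0.1042  0.0723  0.0377] yaw 15.59 down [-0.006 -0.001 -1.   ] F box [-6.98 -0.31  5.1 ] g 0.004892520710070503
```

Request:
move_arm(
  increments="1 -0.03 0 0 0 0 0; 1 -0.06 0 0 0 0 0; 1 -0.06 0 0 0 0 0; 1 -0.06 -0.05 0 0 0 0; 1 -0.06 -0.1 0 0 0 0; 1 -0.06 -0.15 0 0 0 0; 1 -0.06 -0.2 0 0 0 0; 1 -0.06 -0.2 0 0 0 0",
)

```text
time_s: 12.65
tcp_pos: [0.4212, -0.0732, 0.2461]
ee_rot: [[0.962, 0.02, -0.271], [0.271, 0.001, 0.963], [0.02, -1.0, -0.004]]
wrist_force: [0.3, 0.0, -0.2]
gripper_width: 0.008
```

Request:
move_arm(
  increments="1 -0.02 0 -0.04 0 0 0; 1 -0.04 0 -0.08 0 0 0; 1 -0.06 0 -0.12 0 0 0; 1 -0.08 0 -0.16 0 0 0; 1 -0.1 0 -0.2 0 0 0; 1 -0.12 0 -0.24 0 0 0; 1 -0.14 0 -0.28 0 0 0; 1 -0.16 0 -0.32 0 0 0",
)

```text
time_s: 13.45
tcp_pos: [0.348, -0.4275, 0.238]
ee_rot: [[0.963, 0.002, -0.27], [0.27, -0.002, 0.963], [0.002, -1.0, -0.002]]
wrist_force: [0.7, -0.1, 0.3]
gripper_width: 0.003
```

```bash
python3 b.py; python3 - <<'E'
from station import *
import cv2,pickle
from h import *
from b import ex,ey,o
p,d=capture("top");cv2.imwrite("pics/t5.png",p[:,:,::-1])
cv2.imwrite("pics/t5c.png",cv2.resize(p[160:340,240:520,::-1],None,fx=2.85,fy=2.85,interpolation=cv2.INTER_CUBIC))
P=cloud(cam("top"),d);B=P-o;X=B@ex;Y=B@ey;Z=P[...,2]
m=(abs(X)<.07)&(abs(Y)<.14);print("lid z",np.percentile(Z[m],[2,50,98]))
k=(Z>.092)&(Z<.1)&(abs(X)<.13)&(abs(Y)<.2);print("lid x",np.percentile(X[k],[.5,99.5]),"y",np.percentile(Y[k],[.5,99.5]))
m=(Z<.062)&(Z>.045)&(X<-.07)&(X>-.22)
for s in(1,-1):
    k=m&(s*Y>.01)&(s*Y<.16);print(s,np.percentile(X[k],[1,3,5,20]),k.sum())
p,d=capture("scene");cv2.imwrite("pics/s5.png",p[:,:,::-1])
E
```

```text
t 13.45 box xyz [-0.3212 -0.2505  0.238 ] yaw 15.64 down [ 0.002 -0.002 -1.   ] F box [ 0.64 -0.26  0.34] g 0.0025075991088365046
lid z [0.09233585 0.09599132 0.09979017]
lid x [-0.07869194  0.08159878] y [-0.14661929  0.1495609 ]
1 [-0.09187363 -0.09158004 -0.0913994  -0.08948064] 415
-1 [-0.09098707 -0.09069566 -0.09049754 -0.08865718] 400
```

View pics/t5c.png

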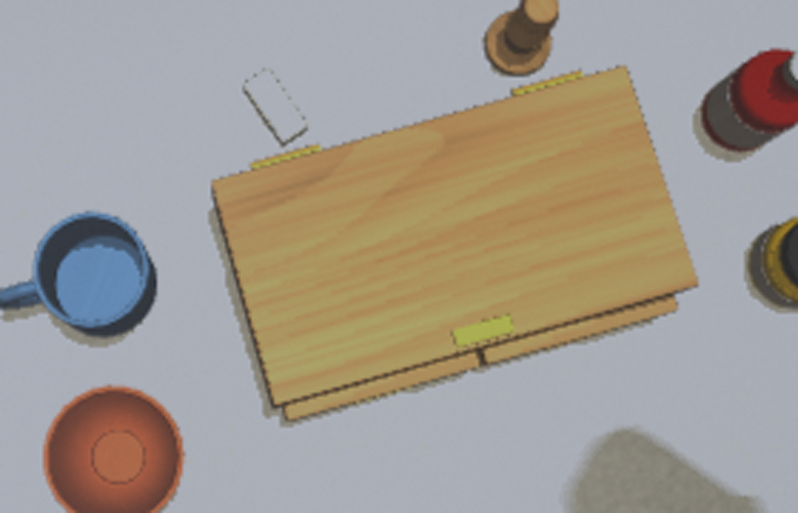

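View pics/s5.png

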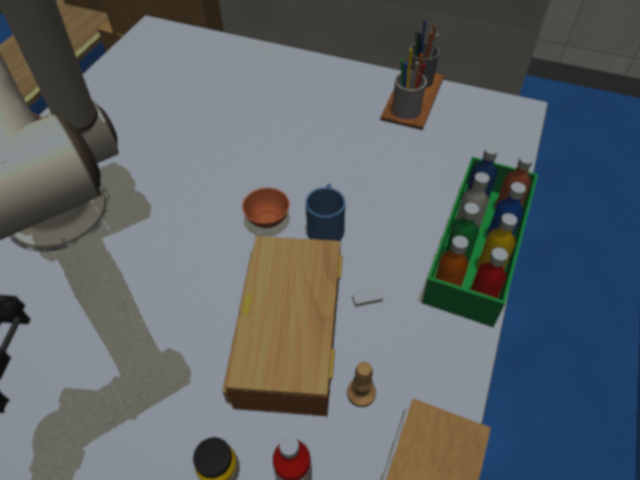

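Request:
move_arm(
  increments="1 0 0 0 0 0 0; 1 0 0 0 0 0 0; 1 0 0 0 0 0 0; 1 0 0 0 0 0 0",
)

```text
time_s: 13.95
tcp_pos: [0.3481, -0.4242, 0.2384]
ee_rot: [[0.963, 0.001, -0.271], [0.271, -0.001, 0.963], [0.001, -1.0, -0.001]]
wrist_force: [-0.5, 0.4, 0.7]
gripper_width: 0.003
```

```bash
python3 -c "
from station import r
print(r.finish_job())"
```

```text
the job is handed in; nothing more can be done
None
```

The sketch box is closed up: I pushed the lid shut along its arc with closed fingertips, then pushed the right and left drawers home. I handed the job in at about 14 s, with the arm withdrawn.

- **Lid:** it lies flat at 96 mm (95.5 expected when shut) and stayed put when I pressed with about 16 N.
- **Drawers:** the faces measure 92 mm (left) and 91 mm (right) in front of the box origin, against 92 expected. Each had stopped moving by the time the push reached 7–8 N. The 1 mm difference between them fits a small error in my estimate of the box's angle.
- **Box and surroundings:** the box is where it was, to within about 1–2 mm. In the last pictures the mug, bowl, eraser, figure, bottle and jar look unmoved.

No check failed.

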